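# Clamp the marked-out plate and check its punch mark under the loupe

### The job

Take the T-handle key from its wooden block, seat it in the slotted cam screw of the drill jig, turn the screw clockwise until the marked-out plate is clamped tight against the fence, and stand the key fully back in its hole. Then take the loupe by its handle and finish while holding it still and level over the punch mark on the plate, centred on the mark, with the lens at the height of the red focus pointer and touching nothing but the gripper. Keep the gripper and loupe off the plate, do not shift the focus pointer, and leave the other things on the bench alone.

Things in the scene. Friction and masses are not known exactly. Their poses are not given: they have to be found in the camera images.
- jig: fixed drill jig: grey base 150 x 150 x 14 mm; steel fence (inner face x = +30 mm) and end stop (inner face y = -38 mm), both 16 mm high above the base; brass cam with slotted steel head (axis x = -38.5, y = 0 mm); focus post 10 mm thick, 132 mm tall above the base, at x = +58, y = +54 mm. Origin: centre of the base's underside, z up, x from cam to fence
- cam (a joint): cam screw of the jig, rad: up to 0.2 is loose, grows clockwise seen from above, stops at 1.4. The cam meets the plate and has it on the fence at about 1.1; from there it takes more torque (all told under 0.2 N m) and from about 1.2 the plate is clamped tight. It stays where it is left. The red dot on the head stands by a white dot on the base when loose, by a red one when tight
- cam_slot (a point): centre of the slot's floor in the cam screw's head; turns with the screw; x axis along the slot, z up. The round head is 29 mm across, its top 8 mm above this point; the slot is 6.5 mm wide (9 mm at the mouth), 17 mm long, 8 mm deep. A red dot marks one end of the slot
- plate: loose aluminium plate 50 (x) x 70 (y) x 12 mm lying on the jig's base between cam and fence, blue-dyed on top, with two small drilled holes. Origin: centre of its underside. Its far face is against the fence when this origin is at x = +5 mm in the jig's frame; at the start it lies 2 to 3 mm short of that
- punch_mark (a point): the punch mark: black dot where two white scribed lines cross in the blue dye on the plate's top face, at x = +6, y = +10 mm of the plate
- focus_collar (a joint): height setting of the red focus collar on the post, m, 0 to 0.035; it is already set for this lens and stays by friction. At 0 the pointer is 55 mm above the plate's top
- focus_mark (a point): tip of the thin red pointer on the red focus collar (20 mm across, 14 mm high) of the jig's post; the pointer points at the plate. Its height is the focal height: the middle of the lens's thickness belongs at this height
- key_block: wooden tool block fixed to the bench, 64 (x) x 100 (y) x 45 mm, with three holes in the top; the key stands in the widest. Origin: centre of its underside
- key_hole (a point): centre of the floor of the key's hole in the block (round, 18 mm across, 40 mm deep, 26 mm from the block's centre along its y)
- key: T-handle key standing upright, about 0.11 kg, 100 mm long. Origin: middle of the blade's tip, z up along the shank. Flat blade 14 (x) x 4.5 (y) mm, 14 mm long; round shank 14 mm thick; black grip with red sides, 64 mm along x (parallel to the blade), 16 mm thick along y, 72 to 100 mm above the tip. Grip across the 16 mm, 86 mm above the tip
- loupe: loupe (reading lens with handle), about 0.1 kg, lying flat: black rim 60 mm across, 14 mm thick, glass inside; dark wooden handle 18 mm wide, 14 mm thick, along the loupe's -x axis from 42 to 142 mm from the lens's centre. Origin: under the lens's centre at the rim's underside; z is the lens's axis, up when level
- lens_center (a point): centre of the lens, middle of its thickness, 7 mm above the loupe's origin
- loupe_grip (a point): place to grip the loupe: middle of the handle's thickness, 80 mm from the lens's centre; pinch across the handle's 18 mm width
- tape_measure: yellow tape measure, 36 x 83 x 63 mm, bystander; origin under its centre
- electrical_tape: roll of black electrical tape lying flat, 58 mm across, 19 mm high, bystander; origin under its centre
- bolt: steel M12 bolt, 58 mm long, lying, bystander
Things that resemble listed ones, but are neither listed nor needed, are in the scene too. Of the things like the plate, leave any that is yellow; of the rest the smaller one is meant.

How it is judged:
On the way, in this order (a step that is already met when the one before it is completed fails the run):
1. the key's blade is down in the slot of the loose cam screw (horizontal distance between key and cam_slot below 0.005 m and z of key in the frame of cam_slot below 0.006 m and value of joint cam below 0.6 rad), for 0.1 s.
2. with the key in the slot the screw is turned tight and the plate is clamped against the fence (horizontal distance between key and cam_slot below 0.005 m and z of key in the frame of cam_slot below 0.006 m and value of joint cam above 1.15 rad and x of plate in the frame of jig above 0.0042 m and contact force between plate and jig above 3 N), for 0.2 s.
3. the key stands fully in its hole again, let go (horizontal distance between key and key_hole below 0.008 m and z of key in the frame of key_hole below 0.008 m and angle between key's own z axis and vertical below 0.15 rad and contact force between the fingers and key below 0.1 N), for 0.2 s.
At the end, for the whole second after the job is handed in: Loupe held still by its handle, by the gripper alone, lens within 10 mm of the punch mark (plan) and 5 mm of the pointer's height, level within 0.10 rad; cam past 1.15 rad and the plate clamped within 0.8 mm of the fence; key let go in its hole, within 8 mm of the floor (all of step 3 and horizontal distance between lens_center and punch_mark below 0.01 m and z of lens_center in the frame of focus_mark between -0.005 and 0.005 m and angle between loupe's own z axis and vertical below 0.1 rad and linear speed of loupe below 0.02 m/s and contact force between the fingers and loupe above 2 N and x of the grasp point in the frame of loupe below -0.035 m and contact force between loupe and jig below 0.3 N and contact force between loupe and plate below 0.3 N and contact force between loupe and key below 0.3 N and value of joint cam above 1.15 rad and x of plate in the frame of jig above 0.0042 m and contact force between plate and jig above 3 N); the arm keeps its last pose, push and grip.
It fails at once if the gripper or the loupe presses on the marked plate (over 3 N) (contact force between any of the fingers, loupe and plate above 3 N).
It fails at once if the focus collar is shifted along its post by more than about 4 mm (distance of focus_mark from where it was at the start of the episode above 0.004 m).
It fails at once if a bystander (tape measure, electrical tape, bolt) is moved more than 30 mm (distance of any of tape_measure, electrical_tape, bolt from where it was at the start of the episode above 0.03 m).
It also fails if it takes over 67 s, if anything falls off the work surface, if the arm or the gripper's body presses on something with over 40 N, if the wrist force passes 120 N, or if a joint passes its speed limit or range.

### The arm

A 6-joint arm with a two-finger parallel gripper is mounted at the origin on a cart in front of the work surface, level with it; the furniture and walls round the work are solid. World frame = base frame: x ahead of the robot, y to its left, z up, the work surface at z = 0. Lengths are in m, angles in rad, forces in N, time in s.
With the tool pointing down it reaches from about 0.4 to 0.825 m from the base axis. Payload 7 kg.
Tool frame: the origin (TCP) lies midway between the tips of the shut fingers; the grasp point (between the pads) lies 19 mm behind it (grip_point_offset is the distance from the TCP to the grasp point, in m); z points along the fingers, y is the line along which they close (so a half turn about z gives the same grasp; the last joint's range is limited). The gripper opens to 88 mm and grips with 3 to 60 N. Pads are 19 mm wide; open, the fingers measure 130 mm over their backs; the gripper's body (78 mm by 193 mm) begins 47 mm behind the grasp point.
Start: joints at [1.47, 0.359, 0.012, 0, -1.224, -0.288], TCP at [0.256, 0.625, 0.189] pointing down, gripper open.
Joint ranges: [-3.07, 3.07], [-1.43, 2.12], [-1.02, 1.25], [-3.03, 1.67], [-3.05, -0], [-3.03, 3.03]. Speed limits (rad/s): [2.39, 2.39, 3.01, 3.14, 3.14, 3.14].

### API

Orientations are given as [roll, pitch, yaw] about the fixed x, y, z axes, in that order (R = Rz(yaw) Ry(pitch) Rx(roll)).
In Python, from station import get_state, grab_frame, camera_params, job_done, grip_point_offset gives the robot as it stands.
- The arm moves only by the shell command python3 -m creep 'ROWS' [FORCE]. ROWS is JSON, a list that holds one entry, the list of rows, each a list of 7 numbers: the finger opening in cm, from 0 to 8.76, then the shift along the tool's x, y, z in cm, then the turn, a rotation vector about the tool's x, y, z in rad. In form: [[[fingers, tx, ty, tz, wx, wy, wz], ...]]. A call has 1 to 20 rows; each row is the pose to reach, as a shift and turn from the pose commanded when the call began, along the tool's axes at that moment; what a row does not reach only later rows make up. A row lasts 1/8 s, in which the tool goes at most 62.5 mm and 10.7 degrees, less where a joint would pass 70% of its speed; a pose out of reach is approached as far as the arm can. A call with a gripper value outside its range is refused whole. The fingers move at their own pace and stop on an object; FORCE is the grip in N (left out, the last holds). Time passes only in rows, so rows that repeat a pose let the fingers close. It gives the time, the measured TCP pose, the force, the opening and the grip force at its end, in the units of the state.
- get_state(): the state, without advancing time (a new reading comes with each control period).
- grab_frame(name): name is "side" or "top"; returns the picture (480x640x3 uint8, blue, green, red); there is no depth.
- camera_params(name): a dict with "vertical_fov" (degrees; the focal length in pixels is half the picture's height over the tangent of half this angle, whatever the lens; pixels are square), "cx", "cy" (the principal point, pixels), "view" (4x4, takes a point from world to camera coordinates). Camera axes: x right, y down, z forward; pixel columns grow to the right and rows downward; lengths in m; the calibration is good to about 2 mm. A picture is of the moment at which its call begins. camera_params takes no time and is no camera call.
- job_done(): hands the job in; it is judged then, once.
The state is a dict: "t": time; "q": joint angles; "qd": joint speeds; "joint_efforts": joint torques, N m; "eef_pos": TCP position; "ee_rot": TCP orientation; "force": force on the tool from outside, world axes, zero at the start; "moment": the same for the moment, N m; "width": finger opening in m; "gripper_force": force on a finger pad.
Only numpy, scipy, OpenCV 4.12 (cv2) and the standard library are available. Lean on these libraries where they do the work, as an engineer would, in place of code of your own. Each camera call takes 0.05 s, during which the arm holds its last target. There are 200 camera calls.

## Working session

There is one attempt and no reset: what is moved stays moved. The work goes in short steps, Python scripts to look and compute and a shell command to move; the robot and the scene stay as the last step left them, time stands still between calls to the robot, and variables do not carry over. Pictures are saved under pics/ and viewed, at most 10 in all, crops included, and the job is handed in when it is done.

```bash
ls; mkdir -p pics; python3 - <<'E'
from station import *
import cv2,numpy as np
s=get_state();print({k:np.round(v,3).tolist() for k,v in s.items()}, grip_point_offset if not callable(grip_point_offset) else grip_point_offset())
for n in("side","top"):
    f=grab_frame(n);cv2.imwrite(f"pics/{n}0.png",f)
    print(n,camera_params(n))
E
```

```text
pics
{'t': 0.0, 'q': [1.47, 0.359, 0.011, -0.0, -1.224, -0.288], 'qd': [0.001, 0.0, 0.001, 0.001, -0.0, 0.002], 'joint_efforts': [-0.002, -58.272, 29.307, 6.998, 0.007, -0.0], 'eef_pos': [0.256, 0.624, 0.188], 'ee_rot': [3.14, -0.0, -0.389], 'force': [-0.097, -0.37, -0.67], 'moment': [0.006, 0.026, 0.043], 'gripper_force': 0.0, 'width': 0.088} 0.0188
side {'vertical_fov': 52.10633372227148, 'cx': 324.6633722160687, 'cy': 238.24740287265848, 'view': array([[-0.99980813,  0.01576369, -0.01162757,  0.54523968],
       [ 0.01793667,  0.49820983, -0.86687095,  0.07810236],
       [-0.00787211, -0.86691318, -0.49839699,  1.11526801],
       [ 0.        ,  0.        ,  0.        ,  1.        ]])}
top {'vertical_fov': 55.53007896670365, 'cx': 321.9973099959037, 'cy': 239.00386909543332, 'view': array([[ 0.02265822, -0.99961026,  0.01630724, -0.02614188],
       [-0.99557773, -0.02404827, -0.09081115,  0.56187687],
       [ 0.09116792, -0.01417751, -0.99573461,  1.12063188],
       [ 0.        ,  0.        ,  0.        ,  1.        ]])}
```

View pics/side0.png

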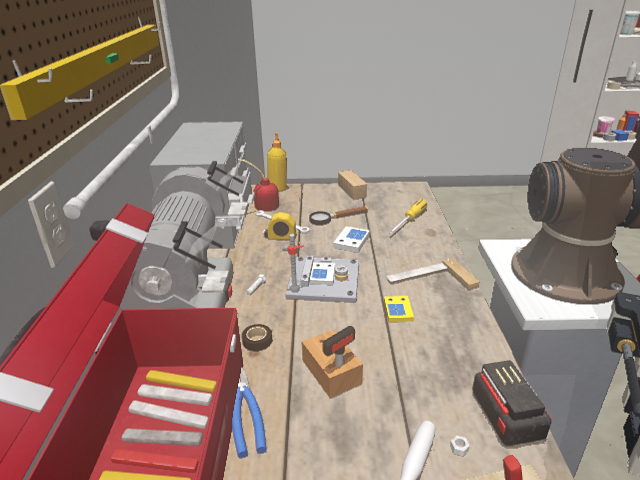

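View pics/top0.png

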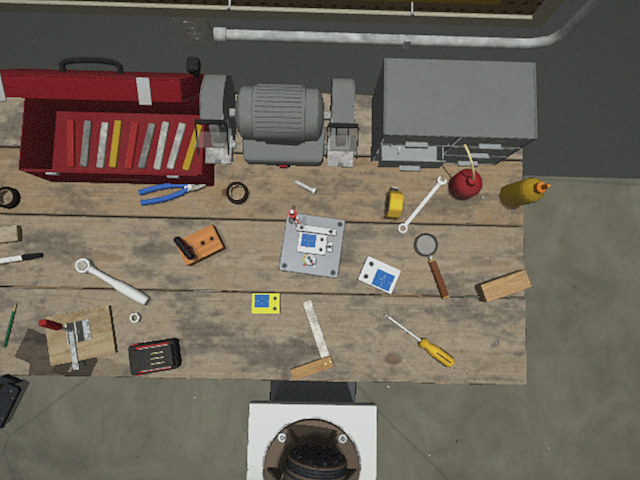

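The side view shows the jig at (322,278), the key in its block at (335,355), and the loupe lens at (320,217) with its handle running to (365,210). In the top view they are at (312,245), (195,245) and (425,243).

There are three plate-like things in the top view: the one in the jig (312,240), a larger white one (380,275) and a yellow one (265,302). The one in the jig is the smaller of the two non-yellow ones, so it is the one meant. I'll confirm that in an enlarged crop.

```bash
python3 - <<'E'
import cv2,numpy as np
t=cv2.imread("pics/top0.png");s=cv2.imread("pics/side0.png")
R=lambda a,f:cv2.resize(a,None,fx=f,fy=f,interpolation=cv2.INTER_CUBIC)
a=R(t[200:320,270:400],4) #520x480 -> jig, larger plate
cv2.imwrite("pics/c_top.png",np.hstack([a,R(t[215:275,170:235],4)[:240].repeat(1,0) if 0 else np.vstack([R(t[215:275,170:235],4),R(t[225:285,170:235],4)])]))
cv2.imwrite("pics/c_side.png",R(s[225:400,280:420],3.4))
E
```

```text
(no output)
```

View pics/c_top.png

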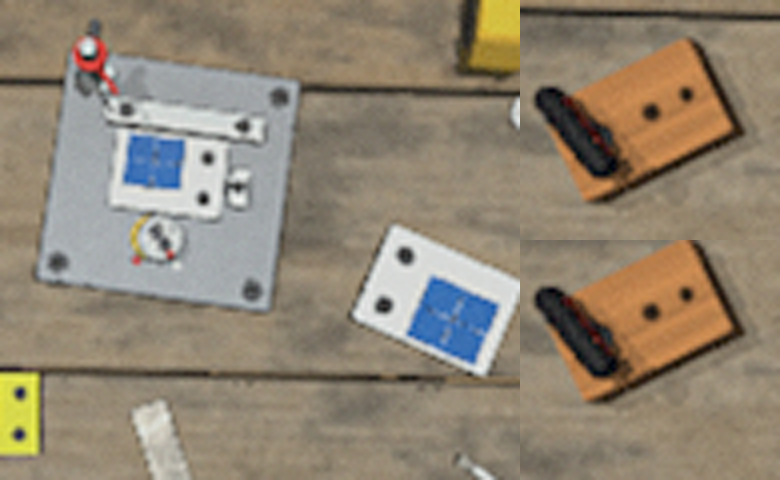

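View pics/c_side.png

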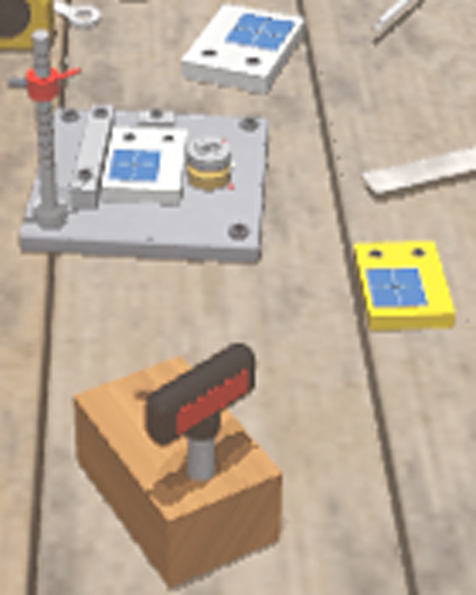

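The plate between fence and cam, at (312,240) in the top view, has a black dot at the scribed cross and is clearly smaller than the white one at (380,275). That makes it the marked plate. The head's red dot is by the white base dot, near crop (178,265). Next I'll measure.

```bash
cat > h.py <<'E'
import cv2,numpy as np
from station import *
P={n:camera_params(n) for n in("side","top")}
def ray(n,u,v):
    p=P[n];f=240/np.tan(np.radians(p["vertical_fov"]/2));V=p["view"];R=V[:3,:3]
    return -R.T@V[:3,3], R.T@np.array([(u-p["cx"])/f,(v-p["cy"])/f,1])
def onz(n,u,v,z):
    o,d=ray(n,u,v);return o+d*(z-o[2])/d[2]
def tri(a,b):
    (o,d),(p,e)=ray("side",*a),ray("top",*b)
    s=np.linalg.lstsq(np.c_[d,-e],p-o,rcond=None)[0];A=o+s[0]*d;B=p+s[1]*e
    return (A+B)/2,np.linalg.norm(A-B)
def proj(n,X):
    p=P[n];f=240/np.tan(np.radians(p["vertical_fov"]/2));c=p["view"][:3,:3]@X+p["view"][:3,3]
    return f*c[0]/c[2]+p["cx"],f*c[1]/c[2]+p["cy"]
def blobs(img,roi,fn,amin=3):
    x0,y0,x1,y1=roi;c=img[y0:y1,x0:x1];h=cv2.cvtColor(c,cv2.COLOR_BGR2HSV).astype(int);m=fn(h[...,0],h[...,1],h[...,2]).astype(np.uint8)
    n,l,st,ce=cv2.connectedComponentsWithStats(m)
    return [(st[i,4],ce[i]+[x0,y0],np.argwhere(l==i)[:,::-1]+[x0,y0]) for i in np.argsort(-st[:,4]) if i and st[i,4]>=amin]
E
python3 - <<'E'
from h import *
t=cv2.imread("pics/top0.png");s=cv2.imread("pics/side0.png")
red=lambda h,S,v:((h<8)|(h>170))&(S>110)&(v>90)
for n,i,r in(("top",t,(280,200,350,280)),("side",s,(280,230,370,305))):
    for a,c,p in blobs(i,r,red): print(n,"red",a,c.round(1),p.min(0),p.max(0))
# jig base
b=blobs(t,(270,205,355,285),lambda h,S,v:(S<45)&(v>100),200)[0]
r=cv2.minAreaRect(b[2].astype(np.float32));print("jig",b[0],r)
q=np.array([onz("top",*x,.014) for x in cv2.boxPoints(r)]);print(q.round(4),np.linalg.norm(np.diff(q,axis=0),axis=1))
print("centre",q.mean(0))
# blue of plate
for a,c,p in blobs(t,(280,215,350,270),lambda h,S,v:(h>95)&(h<125)&(S>120),10)[:1]:
    r=cv2.minAreaRect(p.astype(np.float32));print("blue",a,r,onz("top",*c,.026))
# key grip
for a,c,p in blobs(t,(165,220,230,270),lambda h,S,v:(v<60)&(S<140),20)[:4]:
    r=cv2.minAreaRect(p.astype(np.float32));q=np.array([onz("top",*x,.1) for x in cv2.boxPoints(r)]);print("key",a,r,onz("top",*r[0],.1),q.round(4).tolist())
for a,c,p in blobs(t,(165,215,235,275),lambda h,S,v:(h>5)&(h<20)&(S>130)&(v>100),50)[:2]:
    r=cv2.minAreaRect(p.astype(np.float32));q=np.array([onz("top",*x,.045) for x in cv2.boxPoints(r)]);print("block",a,r,q.mean(0),q.round(4).tolist())
# loupe
for a,c,p in blobs(t,(405,225,455,305),lambda h,S,v:(v<70),10)[:5]: print("dark",a,c,p.min(0),p.max(0))
for a,c,p in blobs(t,(405,225,455,305),lambda h,S,v:(h<16)&(S>120)&(v<160),20)[:3]:
    r=cv2.minAreaRect(p.astype(np.float32));print("handle",a,r,onz("top",*r[0],.014))
    q=cv2.boxPoints(r);print([onz("top",*x,.012).round(4).tolist() for x in q])
E
```

```text
top red 46 [293.4 214.9] [288 209] [298 222]
top red 3 [303.7 264.7] [303 264] [304 265]
side red 83 [293.2 249.3] [288 245] [303 254]
jig 3303 ((317.7506408691406, 245.59567260742188), (71.61214447021484, 59.390647888183594), 8.365885734558105)
[[ 0.4829  0.096   0.014 ]
 [ 0.633   0.0787  0.014 ]
 [ 0.6107 -0.1027  0.014 ]
 [ 0.4608 -0.0833  0.014 ]] [0.15107327 0.18277621 0.15114188]
centre [ 0.54681405 -0.00283747  0.014     ]
blue 151 ((308.0615539550781, 240.00772094726562), (13.271716117858887, 11.65926456451416), 7.125016689300537) [0.55906061 0.02181055 0.026     ]
key 168 ((184.00001525878906, 247.00003051757812), (26.870054244995117, 9.899494171142578), 45.0) [0.52900293 0.3099483  0.1       ] [[0.5423, 0.3409, 0.1], [0.5592, 0.3255, 0.1], [0.5157, 0.2791, 0.1], [0.499, 0.2945, 0.1]]
block 816 ((199.10003662109375, 244.7000274658203), (25.491174697875977, 40.69643783569336), 63.43495178222656) [0.53933232 0.28902132 0.045     ] [[0.5435, 0.3478, 0.045], [0.5907, 0.2608, 0.045], [0.5349, 0.2303, 0.045], [0.4882, 0.3172, 0.045]]
dark 58 [424.79310345 239.84482759] [414 233] [436 250]
dark 45 [435.11111111 279.57777778] [428 262] [441 297]
dark 15 [420.8 253.6] [416 251] [427 255]
handle 232 ((438.3356018066406, 278.5616455078125), (36.633880615234375, 6.554304122924805), 69.44395446777344) [ 0.47000499 -0.3098666   0.014     ]
[[0.51, -0.2862, 0.012], [0.5162, -0.3018, 0.012], [0.4303, -0.3345, 0.012], [0.4241, -0.3189, 0.012]]
```

```bash
python3 - <<'E'
from h import *
t=cv2.imread("pics/top0.png");s=cv2.imread("pics/side0.png")
ts=[grab_frame("top") for _ in range(6)];t=np.mean(ts,0).astype(np.uint8);ss=np.mean([grab_frame("side") for _ in range(6)],0).astype(np.uint8)
cv2.imwrite("pics/tavg.png",t);cv2.imwrite("pics/savg.png",ss)
R=lambda a,f:cv2.resize(a,None,fx=f,fy=f,interpolation=cv2.INTER_CUBIC)
cv2.imwrite("pics/cam.png",np.hstack([R(t[250:275,295:325],13),R(ss[260:285,325:355],13)]))
hsv=cv2.cvtColor(t,cv2.COLOR_BGR2HSV)
print(hsv[225,290],hsv[275,310],hsv[245,350],hsv[245,338])
m=np.zeros(t.shape[:2],np.uint8);h,S,v=[hsv[...,i].astype(int) for i in range(3)]
m[205:285,270:355]=((S<45)&(v>90)&~((h<30)&(S>22)))[205:285,270:355]
m=cv2.morphologyEx(m,cv2.MORPH_OPEN,np.ones((5,5)))
c=max(cv2.findContours(m,0,1)[0],key=cv2.contourArea);r=cv2.minAreaRect(c);q=np.array([onz("top",*x,.014) for x in cv2.boxPoints(r)]);print("jig",r,q.round(4).tolist(),np.linalg.norm(np.diff(q,axis=0),axis=1),q.mean(0))
# dark mounting bolts & key
for a,cc,p in blobs(t,(280,210,350,280),lambda h,S,v:(v<85),4): print("bolt",a,cc.round(1),onz("top",*cc,.016).round(4))
for a,cc,p in blobs(t,(165,220,230,270),lambda h,S,v:(v<70),20)[:1]:
    hull=cv2.convexHull(p.astype(np.int32));M=cv2.moments(hull);g=(M["m10"]/M["m00"],M["m01"]/M["m00"]);e=cv2.fitEllipse(p.astype(np.int32));print("key",a,g,onz("top",*g,.1),e)
    W=np.array([onz("top",*x,.1)[:2] for x in p]);w,V=np.linalg.eigh(np.cov(W.T));print(W.mean(0),V[:,1],np.sqrt(w*12))
E
```

```text
[ 98  12 170] [ 19  60 119] [ 20  42 122] [101  12 167]
jig ((311.83001708984375, 244.68997192382812), (59.255550384521484, 58.83129119873047), 8.13010311126709) [[0.4833, 0.0951, 0.014], [0.632, 0.0786, 0.014], [0.6142, -0.0716, 0.014], [0.4656, -0.0532, 0.014]] [0.14964983 0.15121783 0.14971133] [0.54875081 0.01224021 0.014     ]
bolt 9 [347.2 221.6] [ 0.6094 -0.0764  0.016 ]
bolt 8 [339.8 223.9] [ 0.603  -0.0574  0.016 ]
bolt 7 [282.9 220.1] [0.609  0.0875 0.016 ]
bolt 6 [293.3 218.7] [0.6134 0.061  0.016 ]
bolt 6 [283.8 265.2] [0.4947 0.0815 0.016 ]
bolt 6 [332.5 271.7] [ 0.4812 -0.0415  0.016 ]
bolt 5 [330.2 231.4] [ 0.5831 -0.0335  0.016 ]
bolt 5 [328.6 246.2] [ 0.5453 -0.0303  0.016 ]
bolt 4 [301.2 227. ] [0.5926 0.0403 0.016 ]
bolt 4 [320.5 249.5] [ 0.5365 -0.0099  0.016 ]
bolt 4 [321.5 239.5] [ 0.5619 -0.0119  0.016 ]
key 209 (184.47743467933492, 247.59224069675375) [0.52764393 0.3087695  0.1       ] ((184.46939086914062, 247.7281951904297), (8.430559158325195, 23.82499885559082), 137.61029052734375)
[0.527154   0.30909692] [-0.71487376 -0.69925354] [0.01927608 0.06157363]
```

View pics/cam.png

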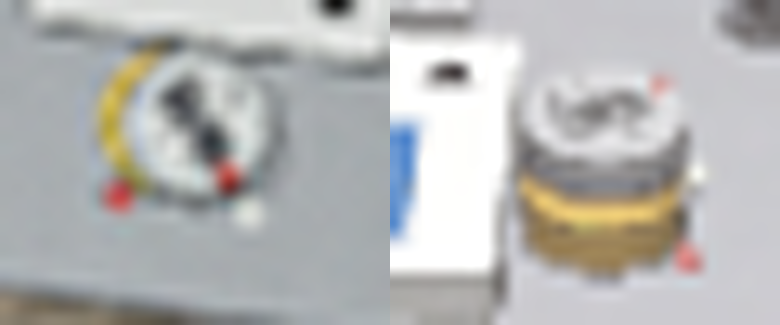

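The jig base comes out at 150 x 150 mm as given. In this picture the head's red dot is at top (312.0,263.2) and side (345.3,266.0). The head centre is at top (310.0,258.8) and side (341.0,268.3). The slot's two dark ends line up with the red dot.

```bash
cat >> h.py <<'E'
jc=np.array([.5488,.0122]);jy=-.118
def jig(x,y):c,s=np.cos(jy),np.sin(jy);return jc+[c*x-s*y,s*x+c*y]
def tojig(p):c,s=np.cos(jy),np.sin(jy);d=np.array(p)[:2]-jc;return np.array([c*d[0]+s*d[1],-s*d[0]+c*d[1]])
E
python3 - <<'E'
from h import *
print("cam pred",jig(-.0385,0))
a,e=tri((341,268.3),(310,258.8));print("head",a,e,tojig(a))
d,e=tri((345.3,266),(312,263.2));print("dot",d,e,"ang",np.arctan2(*(d-a)[1::-1]))
for n,u,v in(("top",313.6,265.8),("top",303.6,264.5)):
    w=onz(n,u,v,.014);j=tojig(w);print("basedot",j,np.degrees(np.arctan2(j[1],j[0]+.0385)))
j=tojig(onz("top",312,263.2,a[2]));print("dot jig via top",j,np.degrees(np.arctan2(j[1],j[0]+.0385)))
t=cv2.imread("pics/tavg.png");s=cv2.imread("pics/savg.png")
red=lambda h,S,v:((h<9)|(h>168))&(S>80)&(v>80)
P1=blobs(t,(284,205,305,228),red)[0][2];P2=blobs(s,(280,235,310,262),red)[0][2]
f1=P1[np.argsort(-(P1@[.5,.8]))[:5]];f2=P2[np.argsort(-P2[:,0])[:5]];print(f1.tolist(),f2.tolist())
for u in((303.3,245.5),(302.5,245.8)):
  for w in((298.5,222.5),(298,222)): p,e=tri(u,w);print("tip",p,e,tojig(p))
c=tri((293.2,249.5),(292,213.5));print("collar~",c,tojig(c[0]))
# blue patch dark dot / white line crossing
for n,i,r in(("top",t,(290,225,330,260)),("side",s,(305,255,340,285))):
  b=blobs(i,r,lambda h,S,v:(h>95)&(h<125)&(S>110),20)
  for A,cc,p in b[:1]:
    q=cv2.minAreaRect(p.astype(np.float32));x=onz(n,*q[0],.026);print(n,A,q,x,tojig(x))
# plate white outline
# loupe rim
g=cv2.cvtColor(t,cv2.COLOR_BGR2GRAY)[228:262,405:447];g=cv2.resize(g,None,fx=6,fy=6,interpolation=cv2.INTER_CUBIC)
C=cv2.HoughCircles(g,cv2.HOUGH_GRADIENT,1.5,100,param1=100,param2=20,minRadius=48,maxRadius=90)
print("circ",C)
if C is not None:
  u,v,r=C[0,0]/6;x=onz("top",u+405-.4,v+228-.4,.014);print(x,"r mm",r*2.4)
for A,cc,p in blobs(t,(405,250,455,305),lambda h,S,v:(h<16)&(S>110)&(v<170),30)[:1]:
  W=np.array([onz("top",*x,.012)[:2] for x in p]);w,V=np.linalg.eigh(np.cov(W.T));print("handle",A,W.mean(0),V[:,1],np.sqrt(12*w))
E
```

```text
cam pred [0.51056773 0.01673246]
head [0.51035897 0.01592196 0.03357123] 0.002252209360607331 [-0.03861189 -0.00082945]
dot [0.50004489 0.01062323 0.03587687] 0.001075050013958495 ang -2.6670157127630527
basedot [-0.05281684 -0.01198287] -140.07142735161892
basedot [-0.05312418  0.0134884 ] 137.3135660628359
dot jig via top [-0.04760812 -0.00726124] -141.43719762471915
[[298, 223], [299, 222], [298, 222], [297, 222], [298, 221]] [[303, 245], [302, 245], [302, 246], [301, 245], [301, 246]]
tip [0.59047647 0.04397147 0.1104221 ] 0.002887400420494578 [0.03764632 0.03645695]
tip [0.59096989 0.04515455 0.11120609] 0.0039842932723996635 [0.03799703 0.0376899 ]
tip [0.59137449 0.04397906 0.10962377] 0.0013057416834143737 [0.0385372  0.03657021]
tip [0.59186735 0.04516182 0.11040713] 0.002405734753038844 [0.03888739 0.03780277]
collar~ (array([0.61099916, 0.05969678, 0.11073908]), np.float64(0.0033614830975096776)) [0.05617501 0.05448897]
top 158 ((308.1230773925781, 240.01541137695312), (13.395750999450684, 11.65926456451416), 7.125016689300537) [0.55892138 0.02181392 0.026     ] [0.00891919 0.01073862]
side 81 ((319.5, 273.0), (8.0, 13.0), 90.0) [0.55673657 0.02175554 0.026     ] [0.00675644 0.01042343]
circ [[[122.25  98.25  72.45]]]
[ 0.55703563 -0.2757453   0.014     ] r mm 28.980001
handle 243 [ 0.46913781 -0.31072287] [-0.93901404 -0.34387881] [0.01702751 0.09102118]
```

```bash
cat >> h.py <<'E'
from scipy.spatial.transform import Rotation as Ro
def rel(x,y,z,deg):
    "tool-axis shift (cm) and turn to TCP x,y,z with tool down, tool x at world angle deg"
    s=get_state();R=Ro.from_euler("xyz",s["ee_rot"]);T=Ro.from_euler("xyz",[np.pi,0,np.radians(deg)])
    print("t",round(s["t"],2),"now",s["eef_pos"].round(4) if hasattr(s["eef_pos"],"round") else s["eef_pos"],np.round(s["ee_rot"],3),"F",np.round(s["force"],1))
    print("d",np.round(R.inv().apply(np.array([x,y,z])-s["eef_pos"])*100,2),"w",np.round((R.inv()*T).as_rotvec(),3))
E
python3 -c "
from h import *
rel(.527,.310,.150,44.4)
# side-view check of key
s=cv2.imread('pics/savg.png')
for A,c,p in blobs(s,(315,315,365,375),lambda h,S,v:(v<75),20)[:2]: print('dark',A,c,p.min(0),p.max(0))
for A,c,p in blobs(s,(315,315,365,375),lambda h,S,v:((h<6)|(h>170))&(S>120),10)[:2]: print('red',A,c,p.min(0),p.max(0))
print('proj grip ctr',proj('side',np.array([.527,.310,.091])),proj('side',np.array([.527,.310,.105])))
for k in(-.032,.032): print(proj('side',np.array([.527+k*.715,.310+k*.70,.091])))
"
```

```text
t 0.7 now [0.2559 0.6246 0.1894] [-3.142  0.    -0.389] F [-0.1 -0.3  0.6]
d [37.01 18.83  3.94] w [-0.    -0.    -1.164]
red 147 [341.89795918 342.7755102 ] [332 334] [352 352]
proj grip ctr (np.float64(338.31836564845054), np.float64(338.7159874727442)) (np.float64(338.3378129034262), np.float64(332.06214978508257))
(np.float64(351.5301693560003), np.float64(329.3491908317214))
(np.float64(324.4404183905007), np.float64(348.5550611251761))
```

```bash
python3 -m creep '[[[5,20,10,0,0,0,-0.6],[5,37,18.8,0,0,0,-1.164],[5,37,18.8,0,0,0,-1.164],[5,37,18.8,0,0,0,-1.164],[5,37,18.8,0,0,0,-1.164],[5,37,18.8,2,0,0,-1.164],[5,37,18.8,3.9,0,0,-1.164],[5,37,18.8,3.9,0,0,-1.164],[5,37,18.8,3.9,0,0,-1.164],[5,37,18.8,3.9,0,0,-1.164],[5,37,18.8,3.9,0,0,-1.164]]]' 30; python3 - <<'E'
from h import *
rel(.527,.310,.072,44.4)
t=grab_frame("top");s=grab_frame("side")
R=lambda a,f:cv2.resize(a,None,fx=f,fy=f,interpolation=cv2.INTER_CUBIC)
cv2.imwrite("pics/k1.png",np.hstack([R(t[205:285,150:230],5),R(s[290:370,300:380],5)]))
E
```

```text
t: 2.08
eef_pos: [0.5267, 0.3116, 0.1511]
ee_rot: [-3.142, -0.001, 0.777]
force: [0.5, -0.3, -0.2]
width: 0.05
gripper_force: 0.0
t 2.08 now [0.5267 0.3116 0.1511] [-3.142e+00 -1.000e-03  7.770e-01] F [ 0.5 -0.3 -0.2]
d [-0.1   0.14  7.91] w [-0.    -0.001  0.002]
```

View pics/k1.png

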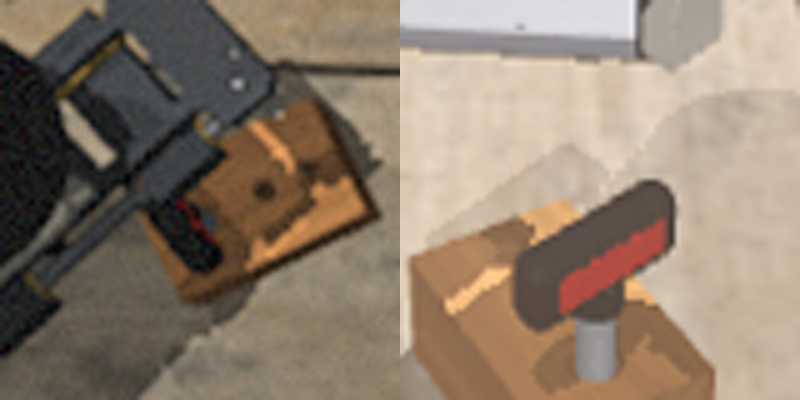

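The top view shows the open fingers above the key, which is still standing. In the side view the grip runs from (403,348) to (434,333) and its centre agrees with the measurement. Descending to grasp.

```bash
python3 -m creep '[[[5,-0.1,0.1,4,0,0,0],[5,-0.1,0.1,7.9,0,0,0],[5,-0.1,0.1,7.9,0,0,0],[5,-0.1,0.1,7.9,0,0,0],[0.5,-0.1,0.1,7.9,0,0,0],[0.5,-0.1,0.1,7.9,0,0,0],[0.5,-0.1,0.1,7.9,0,0,0],[0.5,-0.1,0.1,7.9,0,0,0],[0.5,-0.1,0.1,7.9,0,0,0],[0.5,-0.1,0.1,7.9,0,0,0]]]' 35
```

```text
t: 3.42
eef_pos: [0.527, 0.3089, 0.0713]
ee_rot: [3.142, 0.0, 0.775]
force: [-0.4, -0.0, -0.9]
width: 0.0055
gripper_force: 0.0
```

The width is 5.5 mm with no grip force, so nothing is between the pads. I'll look.

```bash
python3 - <<'E'
from h import *
t=grab_frame("top");s=grab_frame("side")
R=lambda a,f:cv2.resize(a,None,fx=f,fy=f,interpolation=cv2.INTER_CUBIC)
cv2.imwrite("pics/k2.png",np.hstack([R(t[205:285,150:230],5),R(s[290:370,300:380],5)]))
e=get_state();print(e["width"],e["gripper_force"],[proj(n,np.array(e["eef_pos"])) for n in("side","top")])
E
```

```text
0.005343605465829993 0.0 [(np.float64(338.27730490582127), np.float64(347.42777792122985)), (np.float64(187.79857034212074), np.float64(248.72868156247793))]
```

View pics/k2.png

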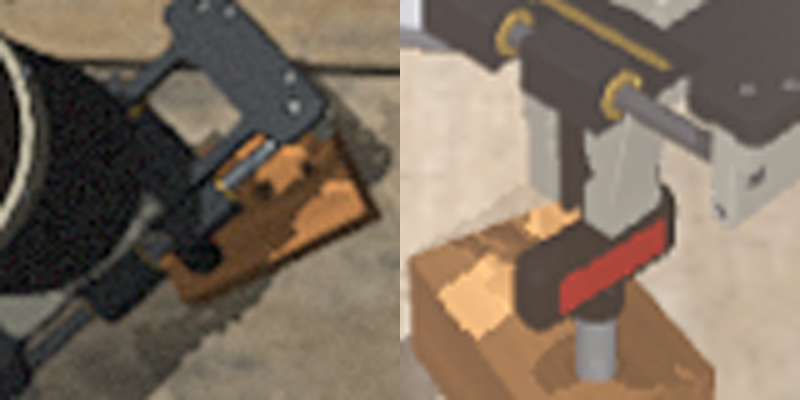

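```bash
python3 - <<'E'
from h import *
s=grab_frame("side")
c=cv2.resize(s[280:380,290:390],None,fx=6,fy=6,interpolation=cv2.INTER_CUBIC)
e=get_state();T=np.array(e["eef_pos"]);d=np.array([np.sin(e["ee_rot"][2]),-np.cos(e["ee_rot"][2]),0])
for k in(-.025,0,.025):
    u,v=proj("side",T+k*d);cv2.circle(c,(int((u-290)*6),int((v-280)*6)),4,(0,255,0) if k==0 else (255,0,255),1)
cv2.imwrite("pics/k3.png",c);print(e["width"],e["t"],[tri((338.7,341),(184.5,247.6))])
E
```

```text
0.0048733363028983095 3.575 [(array([0.52743103, 0.31216892, 0.08816701]), np.float64(0.0019425556962332534))]
```

View pics/k3.png

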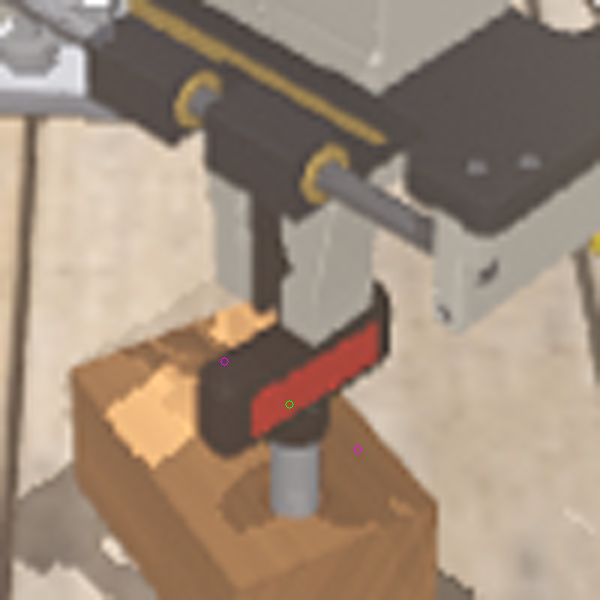

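Reading the picture: both closed fingers sit behind or on top of the grip, with their visible tip at about crop (300,340), well above the projected TCP at (289,404). They seem to be closed just above the grip. I'll raise the arm, then measure the real tip height from the silhouettes in both views.

```bash
python3 -m creep '[[[0.5,0,0,-4,0,0,0],[0.5,0,0,-8,0,0,0],[0.5,0,0,-8,0,0,0],[0.5,0,0,-8,0,0,0]]]'; python3 - <<'E'
from h import *
e=get_state();T=np.array(e["eef_pos"]);print(T,proj("side",T),proj("side",T+[0,0,.03]),proj("top",T))
s=grab_frame("side");cv2.imwrite("pics/s3.png",s);b=cv2.imread("pics/savg.png")
h=cv2.cvtColor(s,cv2.COLOR_BGR2HSV).astype(int);d=np.abs(s.astype(int)-b).max(2)
sat=h[...,1]
m=(d>18)&(sat<28)
for v in range(270,325,2): 
    r=np.where(m[v,315:375])[0]+315;print(v,r.min() if len(r) else None,r.max() if len(r) else None,len(r), np.round(h[v,334:346:3,1:].reshape(-1)).tolist())
E
```

```text
t: 4.08
eef_pos: [0.5267, 0.3088, 0.1511]
ee_rot: [-3.141, 0.0, 0.775]
force: [0.4, -0.3, -0.7]
width: 0.005
gripper_force: 0.0
[0.52668448 0.30883683 0.15112312] (np.float64(338.57620778572806), np.float64(308.8171686967222)) (np.float64(338.6250429173642), np.float64(293.26620685287486)) (np.float64(177.89505943676957), np.float64(246.36540566114292))
270 325 374 43 [29, 87, 23, 155, 24, 116, 24, 172]
272 325 374 41 [29, 88, 23, 167, 23, 170, 23, 169]
274 325 374 31 [29, 87, 24, 167, 24, 170, 24, 169]
276 326 374 31 [32, 88, 24, 168, 24, 169, 24, 169]
278 315 374 37 [32, 89, 26, 139, 24, 170, 24, 168]
280 318 374 35 [32, 89, 34, 83, 24, 170, 24, 169]
282 331 374 22 [31, 90, 36, 86, 22, 171, 25, 176]
284 324 372 25 [34, 90, 27, 113, 24, 171, 23, 180]
286 320 369 27 [34, 89, 23, 168, 24, 170, 25, 173]
288 325 352 20 [34, 90, 24, 168, 24, 170, 25, 164]
290 328 351 20 [30, 95, 24, 167, 25, 171, 26, 168]
292 330 349 16 [7, 230, 30, 155, 25, 171, 26, 167]
294 329 345 11 [6, 226, 4, 171, 21, 168, 27, 169]
296 331 350 11 [7, 217, 7, 218, 7, 223, 4, 193]
298 None None 0 [5, 147, 7, 147, 7, 145, 7, 146]
300 None None 0 [9, 140, 7, 140, 5, 142, 7, 142]
302 None None 0 [47, 227, 53, 183, 53, 207, 49, 217]
304 None None 0 [44, 221, 44, 226, 49, 212, 48, 213]
306 None None 0 [47, 221, 44, 225, 55, 210, 50, 213]
308 None None 0 [49, 219, 45, 223, 51, 213, 52, 211]
310 None None 0 [47, 218, 45, 226, 51, 209, 50, 210]
312 None None 0 [48, 223, 42, 228, 50, 216, 52, 211]
314 None None 0 [47, 218, 43, 225, 49, 213, 47, 210]
316 None None 0 [44, 218, 43, 225, 48, 214, 44, 209]
318 None None 0 [47, 206, 42, 221, 42, 224, 41, 222]
320 None None 0 [50, 190, 45, 214, 38, 226, 44, 224]
322 None None 0 [44, 201, 45, 199, 43, 203, 38, 230]
324 None None 0 [40, 209, 44, 198, 42, 205, 43, 209]
```

The silhouette ends about 22 px above the projected tip. I'll look once at both views with the predicted TCP marked, to separate a height error from a sideways one.

```bash
python3 - <<'E'
from h import *
T=np.array(get_state()["eef_pos"]);out=[]
for n,(x0,y0) in(("top",(145,205)),("side",(300,250))):
    f=cv2.imread("pics/s3.png") if n=="side" else grab_frame(n)
    cv2.imwrite(f"pics/{n}_k4raw.png",f)
    c=cv2.resize(f[y0:y0+75,x0:x0+66],None,fx=6,fy=6,interpolation=cv2.INTER_CUBIC)
    for dz,col in((0,(0,255,0)),(.04,(255,0,255)),(.065,(0,255,255))):
        u,v=proj(n,T+[0,0,dz]);cv2.circle(c,(int((u-x0+.5)*6),int((v-y0+.5)*6)),4,col,1)
    out.append(c)
cv2.imwrite("pics/k4.png",np.hstack(out));print(out[0].shape)
E
```

```text
(450, 396, 3)
```

View pics/k4.png

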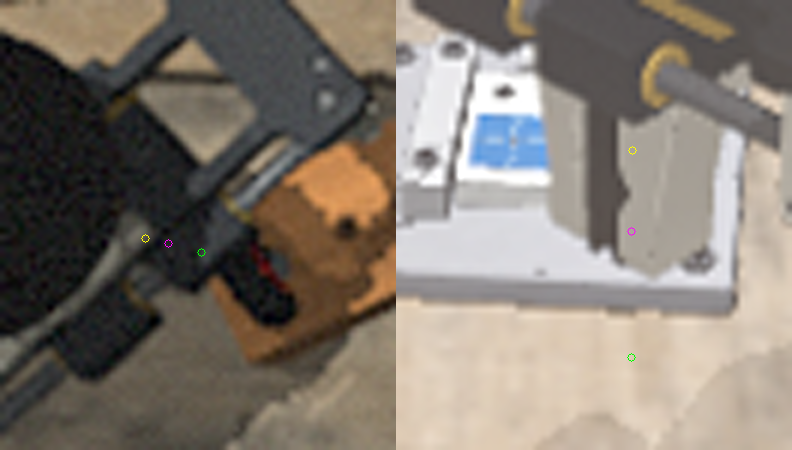

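The side view shows the pad tips at about px (336,291.5) against 308.8 predicted, which puts the real fingertips roughly 35 mm above the reported TCP. The sideways error is only a few mm. I'll confirm by lightly touching the top of the key grip, which is at z = 0.105.

```bash
python3 -m creep '[[[0,0,0,4,0,0,0],[0,0,0,8,0,0,0],[0,0,0,8,0,0,0]]]' 20; python3 -m creep '[[[0,0,0,0.2,0,0,0],[0,0,0,0.2,0,0,0]]]'|grep -E "pos|force"; python3 -m creep '[[[0,0,0,0.2,0,0,0],[0,0,0,0.2,0,0,0]]]'|grep -E "pos|force"
```

```text
t: 4.55
eef_pos: [0.5267, 0.3082, 0.0693]
ee_rot: [3.141, 0.003, 0.776]
force: [-0.5, -0.5, 0.2]
width: 0.0009
gripper_force: 0.0
eef_pos: [0.5266, 0.3087, 0.0688]
force: [0.0, -0.3, 0.5]
gripper_force: 0.0
eef_pos: [0.5275, 0.3093, 0.0681]
force: [-0.6, -0.1, 4.6]
gripper_force: 2.3
```

Contact came at a reported z of about 0.068 on the 0.105 m grip top, so the real tips are about 37 mm above the reported TCP. I'll correct for that and grasp again.

```bash
python3 -m creep '[[[5,0,0,-3,0,0,0],[5,0,0,-3,0,0,0],[5,0,0,-3,0,0,0],[5,0,0,-3,0,0,0],[5,0,0,1,0,0,0],[5,0,0,2.2,0,0,0],[5,0,0,2.2,0,0,0]]]' 35; python3 -m creep '[[[5,0,0,1,0,0,0],[5,0,0,1,0,0,0],[1,0,0,1,0,0,0],[1,0,0,1,0,0,0],[1,0,0,1,0,0,0],[1,0,0,1,0,0,0]]]' 35
```

```text
t: 5.92
eef_pos: [0.5265, 0.3083, 0.0444]
ee_rot: [3.141, 0.003, 0.775]
force: [-0.0, 0.6, 0.8]
width: 0.0496
gripper_force: 0.0
t: 6.68
eef_pos: [0.5269, 0.3091, 0.0355]
ee_rot: [-3.141, -0.0, 0.775]
force: [-3.3, 1.9, 3.2]
width: 0.0167
gripper_force: 34.7
```

The key is gripped, with a width of 16.7 mm. Lifting it and carrying it to the cam.

```bash
python3 -m creep '[[[1,0,0,-2,0,0,0],[1,0,0,-5,0,0,0],[1,0,0,-8,0,0,0],[1,0,0,-8,0,0,0],[1,0,0,-8,0,0,0]]]' 50; python3 -c "
from h import *
rel(.5105,.0165,.0975,31)"
```

```text
t: 7.3
eef_pos: [0.5265, 0.3086, 0.1147]
ee_rot: [-3.141, 0.001, 0.775]
force: [-0.1, -0.8, -1.9]
width: 0.0166
gripper_force: 49.7
t 7.3 now [0.5265 0.3086 0.1147] [-3.141e+00  1.000e-03  7.750e-01] F [-0.1 -0.8 -1.9]
d [-21.58  19.75   1.73] w [-0.     0.001  0.234]
```

```bash
python3 -m creep '[[[1,-5,5,0,0,0,0.1],[1,-9,9,0,0,0,0.234],[1,-13,12,0,0,0,0.234],[1,-17,16,0,0,0,0.234],[1,-21.6,19.75,0,0,0,0.234],[1,-21.6,19.75,0,0,0,0.234],[1,-21.6,19.75,1.7,0,0,0.234],[1,-21.6,19.75,1.7,0,0,0.234],[1,-21.6,19.75,1.7,0,0,0.234]]]'; python3 - <<'E'
from h import *
e=get_state();T=np.array(e["eef_pos"]);print(T)
f={n:grab_frame(n) for n in("side","top")}
for n in f: cv2.imwrite(f"pics/{n}_cam1.png",f[n])
# predicted
for z in(0,.014,.04,.072,.086): print(z,[np.round(proj(n,np.array([T[0],T[1],T[2]-.0305+z])),1) for n in("side","top")])
s=f["side"]
for A,c,p in blobs(s,(310,180,375,290),lambda h,S,v:((h<9)|(h>168))&(S>110)&(v>60),8)[:3]: print("red",A,c,p.min(0),p.max(0))
h=cv2.cvtColor(s,cv2.COLOR_BGR2HSV).astype(int)
for v in range(205,275,3): print(v,"".join("%4d"%x for x in h[v,326:358:1,2]))
E
```

```text
t: 8.43
eef_pos: [0.511, 0.0171, 0.0982]
ee_rot: [3.142, 0.001, 0.542]
force: [-0.1, -0.4, -0.6]
width: 0.0162
gripper_force: 49.7
[0.51097765 0.01713449 0.09824968]
0 [array([340.3, 255.4]), array([309.3, 258.3])]
0.014 [array([340.3, 249.8]), array([309.2, 258. ])]
0.04 [array([340.4, 239.4]), array([309.1, 257.5])]
0.072 [array([340.4, 226.1]), array([309. , 256.8])]
0.086 [array([340.5, 220.2]), array([308.9, 256.4])]
red 37 [335.51351351 224.08108108] [333 221] [338 227]
205  212 215 184 123  88  81  81  83  83  82  82  91 167 140 110 112 114 115 109  99  85  96 140 126  88  81  84  85  83  82  80  80
208  210 214 218 191 158 156 146 121  87  82  85  83  83 154 147 127 100 104 106 109 113 112 159 164 165 168 172 172 172 171 170 170
211  207 212 219 201 160 152 155 149  94  82  84  82  81 110 153 157 155 155 159 168 141 126 158 173 168 165 172 169 166 166 169 169
214  124  87  78  80 164 158 166 148  95  82  82  84  80 109 154 156 154 153 171 165 164 158 162 171 175 170 172 115  97 106 147 168
217  206 202 155  94  91  82  78  79  81  81  84  81  78 110 153 156 155 153 170 166 16
[... 1872 characters left out ...]
186 179 180 151 143 152 154 162 181
262  193 190 190 190 189 179 169 148 157 126 121 119 183 186 196 196 195 194 194 193 193 194 194 197 166 128 110 119 110 132 192 200
265  255 250 153  78  96 253 255 206 170 149 123 122 123 126 125 122 151 170 187 185 191 197 197 196 195 196 196 196 197 197 198 199
268  181 185 190 191 191 191 169 159 136 164 162 152 152 140 136 138 135 139 133 131 135 127 117 182 188 198 198 197 196 196 198 194
271  150 178 191 191 192 190 192 203 142 126 141 157 165 162 164 166 163 166 147 144 141 124 122 122 124 121 118 186 191 188 198 195
274  161 191 193 192 192 192 195 177 130 151 139 127 132 129 142 146 144 141 122 104 130 130 140 125 123 124 124 123 124 123 123 120
```

In the side view the shank centre is at u=339.6 and the head centre at 341.0, so the key is about 3 mm too far in +x. That fits a 3.6 mm offset along the grip. I'll correct it and descend.

```bash
python3 -m creep '[[[1,-0.36,0,1,0,0,0],[1,-0.36,0,2,0,0,0],[1,-0.36,0,2.8,0,0,0],[1,-0.36,0,2.8,0,0,0]]]'; python3 -m creep '[[[1,0,0,0.2,0,0,0],[1,0,0,0.4,0,0,0],[1,0,0,0.4,0,0,0]]]'|grep -E "pos|force"; python3 -m creep '[[[1,0,0,0.2,0,0,0],[1,0,0,0.3,0,0,0],[1,0,0,0.3,0,0,0]]]'|grep -E "pos|force"
```

```text
t: 9.02
eef_pos: [0.5072, 0.0146, 0.0694]
ee_rot: [-3.141, 0.002, 0.541]
force: [0.0, 0.1, -1.1]
width: 0.0163
gripper_force: 49.7
eef_pos: [0.5078, 0.0149, 0.0664]
force: [-0.5, -0.0, -0.3]
gripper_force: 49.7
eef_pos: [0.5078, 0.0148, 0.0633]
force: [-0.5, 0.0, -1.2]
gripper_force: 49.7
```

```bash
for i in 1 2; do python3 -m creep '[[[1,0,0,0.15,0,0,0],[1,0,0,0.3,0,0,0],[1,0,0,0.3,0,0,0]]]'|grep -E "pos|force"; done
```

```text
eef_pos: [0.5077, 0.0148, 0.0602]
force: [0.1, -0.4, -1.7]
gripper_force: 49.7
eef_pos: [0.5081, 0.0149, 0.058]
force: [-2.6, 0.0, 5.4]
gripper_force: 49.7
```

```bash
python3 -m creep '[[[1,0,0,0.05,0,0,0.1],[1,0,0,0.05,0,0,0.2],[1,0,0,0.05,0,0,0.3],[1,0,0,0.05,0,0,0.3]]]'; python3 -c "
from h import *
s=get_state();print(np.round(s['moment'],3),np.round(s['force'],1))
f=grab_frame('side');cv2.imwrite('pics/s5.png',f)
for A,c,p in blobs(f,(332,255,356,285),lambda h,S,v:((h<10)|(h>168))&(S>70)&(v>80),1)[:4]: print(A,c)
for A,c,p in blobs(cv2.imread('pics/savg.png'),(332,255,356,285),lambda h,S,v:((h<10)|(h>168))&(S>70)&(v>80),1)[:4]: print('start',A,c)
"
```

```text
t: 11.02
eef_pos: [0.5084, 0.0152, 0.0579]
ee_rot: [-3.141, -0.001, 0.24]
force: [-3.2, 2.0, 9.7]
width: 0.0165
gripper_force: 49.6
[0.798 1.35  0.046] [-3.2  2.   9.7]
3 [347.33333333 279.66666667]
start 3 [347.33333333 279.66666667]
```

```bash
python3 -c "
from h import *
for n in('savg','s5'):
    f=cv2.imread(f'pics/{n}.png').astype(int);d=(f[...,2]-(f[...,0]+f[...,1])//2)[258:284,330:354]
    print(n);[print(258+i,r.tolist()) for i,r in enumerate(d) if r.max()>12]
c=jig(-.0385,0)
for a in(-141,-158): 
  th=np.radians(a-6.8);print(a,proj('side',np.array([c[0]+.012*np.cos(th),c[1]+.012*np.sin(th),.035])))
"
```

```text
savg
258 [2, 8, 8, 6, 7, 10, 10, 9, 8, 8, 13, 16, 20, 22, 21, 22, 24, 24, 23, 23, 19, 20, 21, 20]
266 [2, 2, 2, 0, 2, -2, -1, 0, -1, 1, 1, 0, 0, 0, -3, 47, 27, 1, -2, -2, -2, -2, -1, -2]
267 [0, 0, 1, 0, 2, -1, 0, 1, 0, 0, 1, 2, 3, 2, -1, 22, 1, -3, -2, -2, -2, -2, -2, -1]
273 [2, 1, 0, 2, 4, 28, 9, 0, 0, 2, 2, 2, 2, 3, 2, 0, 6, 12, 3, 1, -2, -2, -3, -2]
274 [2, 1, 0, 1, 3, 58, 51, 34, 5, -1, -2, -2, -1, -1, 4, 15, 36, 18, 2, -3, -2, -2, -2, -2]
275 [1, 1, 0, 2, 2, 36, 74, 68, 54, 43, 42, 43, 43, 46, 50, 53, 62, 14, -3, -2, -2, -2, -2, -2]
276 [1, 1, 0, 2, 0, 22, 50, 66, 76, 74, 75, 76, 77, 76, 75, 65, 43, 13, -4, -2, -1, -1, -2, -2]
277 [1, 0, 0, 3, -4, 20, 41, 41, 39, 47, 49, 54, 56, 46, 42, 41, 37, 10, -5, -3, -1, -1, -2, -3]
278 [1, 0, 0, 2, -3, 17, 43, 45, 45, 45, 46, 46, 46, 45, 43, 41, 32, 35, 4, -3, -3, -2, -2, -3]
279 [0, 0, 0, 1, -3, 1, 24, 41, 45, 47, 48, 48, 48, 45, 40, 36, 14, 78, 48, 0, -3, -1, -2, -1]
280 [1, 1, 2, 3, -2, -3, -1, 11, 13, 27, 37, 39, 39, 21, 10, 5, 2, 64, 60, 1, -3, -2, -2, -2]
s5
258 [1, 10, 14, 13, 13, 16, 16, 15, 6, 2, 2, 3, 3, 2, 25, 26, 26, 26, 25,
[... 402 characters left out ...]
30, 7, 4, 3, 4, 3, 5, 4]
275 [3, 3, 2, 3, 15, 48, 58, 46, 31, 25, 26, 18, 16, 18, 36, 32, 45, 8, 2, 4, 4, 3, 3, 4]
276 [3, 3, 3, 2, 16, 43, 53, 57, 56, 57, 60, 52, 45, 50, 50, 48, 45, 6, 2, 3, 3, 4, 3, 3]
277 [3, 3, 2, 2, 17, 43, 50, 51, 50, 50, 58, 58, 50, 48, 49, 48, 42, 7, 1, 3, 3, 5, 2, 3]
278 [3, 2, 3, 3, 13, 38, 50, 51, 50, 52, 53, 55, 51, 49, 48, 48, 30, 12, 7, 4, 3, 4, 4, 4]
279 [2, 3, 3, 4, 0, 14, 36, 48, 54, 55, 55, 55, 52, 52, 45, 41, 16, 42, 35, 6, 2, 4, 4, 4]
280 [2, 2, 3, 4, 1, 0, 7, 26, 38, 43, 44, 45, 41, 41, 23, 3, 10, 47, 47, 8, 2, 4, 4, 3]
-141 (np.float64(344.8798312030809), np.float64(266.2511229872819))
-158 (np.float64(345.6022033310103), np.float64(267.0462679771087))
```

The head's red dot has moved from (345.3,266.2) to about (345.6,266.9), so the blade is in the slot and turning the screw. I'll carry on, keeping the turn about the key's own axis.

```bash
python3 -m creep '[[[1,0,-0.14,0,0,0,0.1],[1,0,-0.18,0,0,0,0.2],[1,0,-0.21,0,0,0,0.3],[1,0.01,-0.25,0,0,0,0.4],[1,0.03,-0.28,0,0,0,0.5],[1,0.05,-0.31,0,0,0,0.6],[1,0.07,-0.34,0,0,0,0.7],[1,0.09,-0.36,0,0,0,0.8],[1,0.09,-0.36,0,0,0,0.8]]]'; python3 -c "
from h import *
s=get_state();print(np.round(s['moment'],3))
f=grab_frame('side').astype(int);d=(f[...,2]-(f[...,0]+f[...,1])//2)[260:274,332:352]
[print(260+i,r.tolist()) for i,r in enumerate(d) if r.max()>12]
c=jig(-.0385,0)
for a in(0,.4,.8,1.0,1.2,1.35): 
  th=np.radians(-140-6.8)-a;print(a,np.round(proj('side',np.array([c[0]+.012*np.cos(th),c[1]+.012*np.sin(th),.035])),1),'psi',th+np.pi)
"
```

```text
t: 12.2
eef_pos: [0.5082, 0.0177, 0.0578]
ee_rot: [3.141, -0.001, -0.559]
force: [-1.7, -3.7, 8.1]
width: 0.0159
gripper_force: 49.9
[-1.717  0.69   0.007]
268 [3, 3, 4, 3, 4, 5, 2, 2, 2, 3, 3, 3, 2, 5, 13, 4, -3, -3, -1, -1]
269 [3, 4, 3, 4, 3, 5, 3, 3, 2, 2, 3, 4, 2, 14, 43, 23, 5, 4, 3, -1]
271 [3, 15, 35, 9, 2, 2, 3, 3, 2, 2, 4, 3, 2, 1, 3, 3, 2, 2, 3, 3]
272 [2, 28, 40, 10, 3, 3, 3, 3, 3, 2, 3, 2, 1, 2, 4, 6, 4, 3, 3, 4]
273 [3, 33, 47, 20, 4, 3, 2, 2, 2, 2, 3, 2, 2, 3, 5, 6, 5, 4, 3, 3]
0 [344.8 266.2] psi 0.5794493116621173
0.4 [345.7 267.3] psi 0.17944931166211742
0.8 [345.8 268.5] psi -0.22055068833788294
1.0 [345.5 269.1] psi -0.42055068833788267
1.2 [345.  269.6] psi -0.6205506883378824
1.35 [344.5 270. ] psi -0.7705506883378828
```

```bash
python3 -m creep '[[[1,0,-0.03,0,0,0,0.1],[1,0.01,-0.07,0,0,0,0.2],[1,0.02,-0.11,0,0,0,0.3],[1,0.03,-0.14,0,0,0,0.4],[1,0.03,-0.14,0,0,0,0.4]]]'; cat > dot.py <<'E'
from h import *
s=get_state();print(np.round(s['moment'],3))
f=grab_frame('side').astype(int);d=(f[...,2]-(f[...,0]+f[...,1])//2)[260:275,332:352]
[print(260+i,r.tolist()) for i,r in enumerate(d) if r.max()>12]
E
python3 dot.py
```

```text
t: 12.88
eef_pos: [0.5086, 0.0186, 0.0578]
ee_rot: [3.14, -0.001, -0.959]
force: [-3.2, -4.2, 9.6]
width: 0.0159
gripper_force: 49.9
[-1.773  1.338  0.116]
269 [4, 3, 8, 5, 3, 4, 5, 3, 3, 3, 1, 3, 4, 15, 9, 5, 3, 3, 4, 3]
270 [3, 7, 21, 7, 2, 4, 5, 3, 5, 4, 3, 3, 9, 46, 22, 6, 3, 3, 3, 4]
271 [2, 24, 36, 7, 3, 3, 3, 4, 3, 3, 3, 2, 2, 1, 2, 5, 3, 2, 4, 3]
272 [2, 35, 41, 8, 2, 3, 3, 2, 3, 3, 2, 3, 1, 3, 3, 5, 4, 4, 4, 4]
273 [9, 37, 46, 21, 5, 2, 3, 2, 2, 3, 3, 3, 1, 3, 5, 6, 5, 4, 3, 4]
274 [8, 39, 45, 41, 29, 15, 6, 1, 1, 1, 1, 1, 8, 4, 5, 6, 5, 3, 3, 4]
```

```bash
python3 -m creep '[[[1,0.01,-0.03,0,0,0,0.08],[1,0.01,-0.03,0,0,0,0.08],[1,0.01,-0.03,0,0,0,0.08]]]'|grep -E "rot|force|^t"; python3 dot.py; python3 - <<'E'
from h import *
for n in("savg","now"):
    f=cv2.imread("pics/savg.png") if n=="savg" else grab_frame("side")
    if n=="now": cv2.imwrite("pics/s6.png",f)
    g=f[...,1].astype(int);print(n,[g[v,302:334].tolist() for v in(268,280)])
E
```

```text
t: 13.3
ee_rot: [3.14, -0.001, -1.038]
force: [-3.0, -4.1, 11.3]
gripper_force: 49.9
[-1.652  1.543  0.154]
269 [4, 4, 9, 5, 3, 5, 5, 4, 5, 4, 5, 4, 6, 15, 9, 4, 3, 3, 3, 3]
270 [4, 10, 23, 7, 4, 3, 5, 3, 4, 3, 4, 3, 14, 44, 22, 6, 3, 3, 3, 3]
271 [5, 32, 38, 7, 3, 3, 2, 3, 3, 4, 2, 3, 2, 2, 2, 5, 3, 4, 4, 3]
272 [11, 40, 41, 7, 2, 2, 2, 3, 3, 2, 3, 3, 1, 3, 4, 6, 4, 5, 4, 4]
273 [8, 38, 48, 22, 5, 3, 2, 3, 3, 2, 3, 2, 3, 2, 5, 6, 5, 3, 3, 3]
274 [9, 38, 48, 42, 28, 15, 5, 1, 2, 1, 1, 3, 8, 6, 6, 4, 5, 4, 2, 3]
savg [[196, 192, 220, 219, 217, 217, 216, 220, 176, 104, 255, 248, 245, 246, 246, 246, 244, 247, 248, 248, 247, 249, 251, 250, 250, 252, 255, 255, 255, 254, 255, 255], [155, 155, 220, 227, 227, 218, 135, 107, 162, 165, 179, 184, 178, 182, 184, 191, 211, 223, 225, 229, 219, 228, 248, 251, 250, 249, 250, 250, 250, 252, 232, 141]]
now [[212, 208, 236, 235, 235, 215, 211, 213, 169, 231, 222, 237, 240, 241, 241, 240, 240, 244, 242, 243, 243, 246, 242, 244, 246, 176, 150, 152, 154, 156, 158, 142], [175, 175, 176, 175, 175, 165, 129, 174, 182, 183, 185, 184, 183, 197, 194, 197, 187, 185, 181, 179, 180, 180, 179, 172, 171, 170, 169, 170, 171, 151, 128, 121]]
```

```bash
python3 -m creep '[[[1,0.01,-0.03,0,0,0,0.08],[1,0.01,-0.05,0,0,0,0.14],[1,0.01,-0.05,0,0,0,0.14],[1,0.01,-0.05,0,0,0,0.14]]]'|grep -E "rot|force|^t"; python3 dot.py
```

```text
t: 13.9
ee_rot: [3.14, -0.001, -1.178]
force: [-5.1, -3.4, 10.9]
gripper_force: 50.0
[-1.331  1.924  0.239]
269 [4, 4, 5, 5, 4, 4, 4, 3, 4, 4, 3, 4, 7, 14, 5, 5, 4, 4, 4, 3]
270 [3, 10, 13, 5, 3, 4, 4, 4, 5, 4, 3, 3, 14, 38, 7, 4, 4, 3, 4, 3]
271 [4, 32, 37, 8, 3, 2, 2, 4, 4, 3, 2, 2, 2, 2, 3, 4, 3, 3, 3, 4]
272 [7, 40, 49, 11, 2, 2, 2, 3, 2, 2, 2, 3, 3, 3, 4, 6, 5, 3, 3, 3]
273 [8, 41, 60, 26, 5, 2, 2, 2, 2, 2, 2, 2, 3, 4, 5, 6, 5, 4, 3, 4]
274 [7, 42, 49, 42, 29, 14, 5, 1, 2, 1, 1, 3, 7, 6, 6, 4, 6, 3, 3, 4]
```

Torque is at 0.24 N m, the dark gap at the fence has closed and the dot is at its tight place. I'll ease off within the blade's play and lift the key out.

```bash
python3 -m creep '[[[1,0,0,0,0,0,-0.1],[1,0,0,0,0,0,-0.2],[1,0,0,0,0,0,-0.2],[1,0,0,-0.5,0,0,-0.2],[1,0,0,-1.2,0,0,-0.2],[1,0,0,-3,0,0,-0.2],[1,0,0,-5.5,0,0,-0.2],[1,0,0,-5.5,0,0,-0.2],[1,0,0,-5.5,0,0,-0.2]]]'; python3 - <<'E'
from h import *
e=get_state();T=np.array(e["eef_pos"]);print(np.round(e["ee_rot"],3),np.round(e["moment"],3))
f=grab_frame("side");cv2.imwrite("pics/s7.png",f)
h=cv2.cvtColor(f,cv2.COLOR_BGR2HSV).astype(int)
for z in(0,.014,.04,.072,.086): print(z,np.round(proj("side",np.array([T[0],T[1],T[2]-.0305+z])),1))
for v in range(214,262,3): print(v,"".join("%4d"%x for x in h[v,328:354,2]))
d=(f[...,2].astype(int)-(f[...,0].astype(int)+f[...,1])//2)[262:274,332:352]
[print(262+i,r.tolist()) for i,r in enumerate(d) if r.max()>12]
E
```

```text
t: 15.08
eef_pos: [0.5097, 0.0201, 0.1118]
ee_rot: [-3.141, 0.0, -0.979]
force: [0.3, 0.3, -1.0]
width: 0.0157
gripper_force: 50.0
[-3.141  0.    -0.979] [ 0.016  0.045 -0.001]
0 [341.  250.8]
0.014 [341.  245.1]
0.04 [341.1 234.5]
0.072 [341.1 221.1]
0.086 [341.2 215.1]
214   74 148 154 152 152 146 171 169 168 168 171 146  93  79  80  81  81  81  81  81  81  79  74 133 167 171
217  152 129 151 153 152 151 156 167 169 170 143 100  79 155 164 151 100  81  82  83  83  82  81  77 137 163
220   77 150 156 155 154 153 152 168 168 168 169 173 112 153 160 162 119  85  82  82  84  83  81  75 162 171
223  150 194 163 154 156 156 154 159 167 168 169 173 116  83  78  97 106  84  82  83  85  83  80  77 210 217
226  211 214 210 207 208 190 168 163 170 163 152 122 106 104 108 108 179 217 206 202 192 203 228 229 215 212
229  212 218 216 211 202 198 205 210 215 179 139 140 145 147 143 130 255 255 255 255 255 255 255 234 214 211
232  206 208 207 203 197 191 197 205 213 179 139 142 146 146 143 128 255 255 255 255 255 209 220 214 218 224
235  204 213 211 203 200 199 209 221 220 181 140 142 146 146 143 
[... 486 characters left out ...]
17 212 204 202 203 209 218 212 205 211 189 152 136 136 139 165 144 150 165 167 181 171 160 163 167 174
253  210 207 203 202 202 201 200 199 200 207 214 206 193 191 180 183 186 190 194 196 198 197 195 193 191 192
256  183 178 183 185 183 184 184 186 188 186 180 179 188 178 179 182 182 188 196 198 197 194 192 192 193 189
259  212 214 217 181 194 198 197 197 211 211 209 209 190 187 189 192 190 189 192 194 189 186 179 180 150 143
270 [2, 10, 12, 5, 2, 3, 4, 3, 4, 2, 3, 3, 12, 35, 7, 4, 3, 2, 4, 3]
271 [3, 31, 36, 8, 2, 2, 3, 2, 4, 2, 1, 2, 0, 2, 2, 4, 3, 3, 3, 3]
272 [7, 38, 40, 9, 1, 1, 1, 2, 3, 1, 1, 2, 0, 3, 3, 5, 4, 3, 3, 4]
273 [7, 37, 45, 20, 4, 1, 3, 2, 1, 2, 2, 2, 1, 3, 5, 5, 5, 4, 3, 3]
```

The screw stays tight, with the dot still at (345,270), and the key hangs upright. Carrying it back over its hole.

```bash
python3 -c "
from h import *
rel(.5261,.3097,.112,44.4)"
```

```text
t 15.12 now [0.5094 0.02   0.1114] [ 3.141  0.    -0.979] F [-0.7  0.1 -1.7]
d [-23.11 -17.55  -0.05] w [-0.     0.    -1.754]
```

```bash
python3 -m creep '[[[1,-4,-3,0,0,0,-0.18],[1,-8,-6,0,0,0,-0.36],[1,-12,-9,0,0,0,-0.54],[1,-16,-12,0,0,0,-0.72],[1,-20,-15,0,0,0,-0.9],[1,-23.1,-17.55,0,0,0,-1.08],[1,-23.1,-17.55,0,0,0,-1.26],[1,-23.1,-17.55,0,0,0,-1.44],[1,-23.1,-17.55,0,0,0,-1.62],[1,-23.1,-17.55,0,0,0,-1.754],[1,-23.1,-17.55,0,0,0,-1.754],[1,-23.1,-17.55,0,0,0,-1.754],[1,-23.1,-17.55,0,0,0,-1.754]]]'; python3 - <<'E'
from h import *
rel(.5261,.3097,.112,44.4)
e=get_state();T=np.array(e["eef_pos"]);tip=T-[0,0,.0305]+.003*np.array([np.cos(e["ee_rot"][2]),np.sin(e["ee_rot"][2]),0])
f=grab_frame("side");cv2.imwrite("pics/s8.png",f)
for z in(0,.02,.05): print(z,np.round(proj("side",tip+[0,0,z]),1))
print("hole mouth",proj("side",np.array([.5282,.3118,.045])))
h=cv2.cvtColor(f,cv2.COLOR_BGR2HSV).astype(int)
for v in range(310,356,3): print(v,"".join("%4d"%x for x in h[v,324:354,1]))
b=cv2.imread("pics/savg.png");h=cv2.cvtColor(b,cv2.COLOR_BGR2HSV).astype(int);print("orig shank")
for v in range(355,369,3): print(v,"".join("%4d"%x for x in h[v,324:354,1]))
E
```

```text
t: 16.75
eef_pos: [0.5263, 0.3094, 0.1116]
ee_rot: [-3.142, 0.0, 0.773]
force: [-0.1, 0.5, -0.5]
width: 0.016
gripper_force: 50.0
t 16.75 now [0.5263 0.3094 0.1116] [-3.142  0.     0.773] F [-0.1  0.5 -0.5]
d [ 0.01 -0.03 -0.04] w [-0.     0.    -0.001]
0 [337.5 344. ]
0.02 [337.5 334.6]
0.05 [337.5 320. ]
hole mouth (np.float64(337.58019578292834), np.float64(360.5652538371411))
310   53  52  50  56  53  51  35 139 156 156 157 156 163 157 123  48  24  25  26  26  26  25  27  28  27  27  26  27  27  27
313   53  55  53  53  53  54  41 146 155 120  57  45  47  49  52  42  26  27  26  26  24  27  27  27  26  27  26  24  29  33
316   58  56  52  54  56  56  59  55  46  44  39  27  33  33  31  32  29  25  26  26  26  27  26  26  28  34  41  41  42  42
319   47  47  46  46  44  45  45  47  48  46  21   9   7   7   8   5   7   4  35  44  43  41  43  41  41  41  42  41  40  40
322   48  47  46  45  42  43  45  47  48  44  23   7   7   7   8   8   5   6  32  40  39  39  42  42  38  41  40  41  42  40
325   53  52  47  44  43  41  42  45  43  41  25   7   7   5   8   5   7   7  34  43  43  43
[... 1218 characters left out ...]
 113 115 117 117 118 117 118 117 116 116 116 114 116 116 117 119
orig shank
355  123 127 120  82  95 112 124 124 124 125 128  66   6   9  11   9   9  11   8 114 119 113 112 113 112 111 110 115 123 125
358  124 123 123 123 124 122 124 126 126 127 133  50  10  13  13  11   9  13  10  89 116 115 112 115 122 121 119 121 128 123
361  124 124 123 125 126 125 125 126 127 126 125  26  10  13  11   9  11   9  12  87 111 121 122 122 127 125 125 124 122 123
364  124 125 128 126 129 124 114 114 115 116 119  34  10  10   9   7   5   6  11 116 129 126 125 125 126 124 123 124 124 125
367  124 128 124 122 120 116 116 121 120 120 124 125 127 128 128 127 131 126 124 124 124 124 126 126 125 125 126 126 126 125
```

```bash
python3 -m creep '[[[1,-0.12,-0.16,1.5,0,0,0],[1,-0.12,-0.16,3,0,0,0],[1,-0.12,-0.16,3.6,0,0,0],[1,-0.12,-0.16,3.6,0,0,0]]]'|grep -E "pos|force"; for i in 1 2; do python3 -m creep '[[[1,0,0,0.15,0,0,0],[1,0,0,0.3,0,0,0],[1,0,0,0.3,0,0,0]]]'|grep -E "pos|force"; done
```

```text
eef_pos: [0.5242, 0.3096, 0.075]
force: [-1.2, -1.0, -0.6]
gripper_force: 50.0
eef_pos: [0.5244, 0.3097, 0.0729]
force: [0.5, -0.6, -1.0]
gripper_force: 50.0
eef_pos: [0.5243, 0.3097, 0.0697]
force: [0.3, -0.6, -0.4]
gripper_force: 50.0
```

```bash
python3 -m creep '[[[1,0,0,0.4,0,0,0],[1,0,0,0.8,0,0,0],[1,0,0,1.2,0,0,0],[1,0,0,1.2,0,0,0]]]'|grep -E "pos|force"; python3 -m creep '[[[1,0,0,0.5,0,0,0],[1,0,0,1,0,0,0],[1,0,0,1.5,0,0,0],[1,0,0,1.8,0,0,0],[1,0,0,1.8,0,0,0]]]'|grep -E "pos|force|^t"
```

```text
eef_pos: [0.5243, 0.3097, 0.0574]
force: [-0.2, -0.2, -1.4]
gripper_force: 50.0
t: 19.18
eef_pos: [0.5243, 0.3097, 0.0395]
force: [-0.5, 0.6, -0.7]
gripper_force: 50.0
```

Clean so far. Lowering the last few millimetres, then releasing and raising the gripper.

```bash
python3 -m creep '[[[1,0,0,0.2,0,0,0],[1,0,0,0.4,0,0,0],[1,0,0,0.4,0,0,0]]]'|grep -E "pos|force"; python3 -m creep '[[[1.8,0,0,0,0,0,0],[2.5,0,0,0,0,0,0],[5,0,0,0,0,0,0],[5,0,0,0,0,0,0],[5,0,0,0,0,0,0],[5,0,0,-2,0,0,0],[5,0,0,-6,0,0,0],[5,0,0,-10,0,0,0],[5,0,0,-10,0,0,0]]]' 20; python3 - <<'E'
from h import *
rel(.4815,-.306,.06,20.5)
f=grab_frame("side");cv2.imwrite("pics/s9.png",f)
for n in("pics/savg.png","pics/s9.png"):
  for A,c,p in blobs(cv2.imread(n),(315,315,365,375),lambda h,S,v:((h<6)|(h>170))&(S>120),10)[:1]: print(n,A,c,p.min(0),p.max(0))
E
```

```text
eef_pos: [0.5243, 0.3097, 0.0357]
force: [-0.5, -0.8, -0.6]
gripper_force: 50.0
t: 20.68
eef_pos: [0.5262, 0.3113, 0.1397]
ee_rot: [3.141, -0.007, 0.776]
force: [0.2, 0.1, -0.8]
width: 0.0499
gripper_force: 0.0
t 20.68 now [0.5262 0.3113 0.1397] [ 3.141 -0.007  0.776] F [ 0.2  0.1 -0.8]
d [-46.47  40.94   7.68] w [-0.001 -0.007  0.418]
pics/savg.png 147 [341.89795918 342.7755102 ] [332 334] [352 352]
pics/s9.png 130 [342.         342.34615385] [333 333] [351 351]
```

The key is back in its place, with the red side's centroid at (342,342.3) against (341.9,342.8) at the start. On to the loupe.

```bash
python3 -m creep '[[[5,-5,4.4,0,0,0.007,0],[5,-10,8.8,0,0,0.007,0],[5,-15,13.2,0,0,0.007,0],[5,-20,17.6,0,0,0.007,0],[5,-25,22,0,0,0.007,0.1],[5,-30,26.4,0,0,0.007,0.2],[5,-35,30.8,0,0,0.007,0.3],[5,-40,35.2,0,0,0.007,0.418],[5,-46.5,40.9,2,0,0.007,0.418],[5,-46.5,40.9,4,0,0.007,0.418],[5,-46.5,40.9,7.7,0,0.007,0.418],[5,-46.5,40.9,7.7,0,0.007,0.418],[5,-46.5,40.9,7.7,0,0.007,0.418],[5,-46.5,40.9,7.7,0,0.007,0.418]]]'; python3 -c "
from h import *
rel(.481,-.3053,-.030,20.8)"
```

```text
t: 22.48
eef_pos: [0.4798, -0.3074, 0.0605]
ee_rot: [3.141, -0.009, 0.359]
force: [0.1, -1.0, 0.3]
width: 0.0504
gripper_force: 0.0
t 22.48 now [ 0.4798 -0.3074  0.0605] [ 3.141 -0.009  0.359] F [ 0.1 -1.   0.3]
d [ 0.11 -0.15  9.05] w [ 0.    -0.009 -0.004]
```

```bash
python3 -m creep '[[[5,0.1,-0.15,3,0,-0.009,0],[5,0.1,-0.15,6,0,-0.009,0],[5,0.1,-0.15,8.6,0,-0.009,0],[5,0.1,-0.15,8.8,0,-0.009,0],[5,0.1,-0.15,8.8,0,-0.009,0]]]'; python3 -m creep '[[[5,0,0,0.2,0,0,0],[5,0,0,0.4,0,0,0],[5,0,0,0.4,0,0,0]]]'|grep -E "pos|rot|force"
```

```text
t: 23.1
eef_pos: [0.4806, -0.3057, -0.0277]
ee_rot: [-3.141, 0.001, 0.358]
force: [0.9, 0.7, 0.5]
width: 0.0499
gripper_force: 0.0
eef_pos: [0.4795, -0.3058, -0.0329]
ee_rot: [-3.14, 0.002, 0.357]
force: [-0.0, 0.5, 0.1]
gripper_force: 0.0
```

```bash
python3 -m creep '[[[3,0,0,0,0,0,0],[1,0,0,0,0,0,0],[1,0,0,0,0,0,0],[1,0,0,0,0,0,0],[1,0,0,0,0,0,0],[1,0,0,0,0,0,0]]]' 50
```

```text
t: 24.22
eef_pos: [0.4794, -0.3057, -0.0332]
ee_rot: [-3.14, 0.002, 0.357]
force: [0.6, -0.2, 0.8]
width: 0.0173
gripper_force: 50.0
```

Held, with a width of 17.3 mm. Lifting it and checking how it sits.

```bash
python3 -m creep '[[[1,0,0,-1,0,0,0],[1,0,0,-3,0,0,0],[1,0,0,-6,0,0,0],[1,0,0,-10.5,0,0,0],[1,0,0,-10.5,0,0,0],[1,0,0,-10.5,0,0,0]]]'; python3 - <<'E'
from h import *
e=get_state();T=np.array(e["eef_pos"]);psi=e["ee_rot"][2]
L=T+[.08*np.cos(psi),.08*np.sin(psi),.0402];L[:2]+=0
print("L pred",L,[np.round(proj(n,L),1) for n in("side","top")])
for n in("side","top"):
    f=grab_frame(n);cv2.imwrite(f"pics/{n}_lp.png",f)
    u,v=map(int,proj(n,L));c=f[v-35:v+35,u-40:u+40];h=cv2.cvtColor(c,cv2.COLOR_BGR2HSV)
    b=cv2.imread(f"pics/{n[0]}avg.png")[v-35:v+35,u-40:u+40]
    d=np.abs(c.astype(int)-b).max(2)
    m=((h[...,2]<75)&(d>25)).astype(np.uint8)
    N,l,st,ce=cv2.connectedComponentsWithStats(m)
    for i in np.argsort(-st[:,4])[:4]:
        if i and st[i,4]>15: print(n,st[i]+[u-40,v-35,0,0,0],ce[i]+[u-40,v-35])
    g=cv2.resize(cv2.cvtColor(c,cv2.COLOR_BGR2GRAY),None,fx=6,fy=6,interpolation=cv2.INTER_CUBIC)
    C=cv2.HoughCircles(g,cv2.HOUGH_GRADIENT,1.5,200,param1=100,param2=20,minRadius=55,maxRadius=100)
    if C is not None: print("circ",C[0,0]/6+[u-40-.4,v-35-.4,0])
rel(.4790,.0335,.100,-6.8)
E
```

```text
t: 24.98
eef_pos: [0.4794, -0.3055, 0.0721]
ee_rot: [-3.14, 0.002, 0.357]
force: [-0.1, -0.6, -1.8]
width: 0.0177
gripper_force: 50.0
L pred [ 0.55433989 -0.27758234  0.11229036] [array([319.1, 182.3]), array([435.9, 241.8])]
side [336 147  23  14 143] [347.18181818 151.79020979]
side [329 147   5   7  22] [330.86363636 149.68181818]
side [321 183   9   5  19] [325.89473684 185.05263158]
circ [317.725      192.225       15.96666718]
top [436 225  15  51  69] [444.33333333 253.68115942]
top [427 266   4  10  17] [428.76470588 269.94117647]
circ [435.225      227.475       13.71666718]
t 25.07 now [ 0.4788 -0.3055  0.071 ] [-3.139  0.004  0.357] F [ 0.4  0.5 -1.2]
d [ 11.85 -31.76  -2.86] w [-0.002  0.004  0.476]
```

```bash
python3 -m creep '[[[1,0,0,-1.5,0,0,0],[1,1,-2,-2.9,0,0.004,0.05],[1,3,-7,-2.9,0,0.004,0.15],[1,5,-12,-2.9,0,0.004,0.25],[1,7,-17,-2.9,0,0.004,0.35],[1,9,-23,-2.9,0,0.004,0.45],[1,11,-28,-2.9,0,0.004,0.476],[1,11.7,-31.4,-2.9,0,0.004,0.476],[1,11.7,-31.4,-2.9,0,0.004,0.476],[1,11.7,-31.4,-2.9,0,0.004,0.476],[1,11.7,-31.4,-2.9,0,0.004,0.476]]]'; python3 - <<'E'
from h import *
rel(.4786,.0297,.0703,-6.8)
e=get_state();T=np.array(e["eef_pos"]);psi=e["ee_rot"][2]
L=T+[.082*np.cos(psi),.082*np.sin(psi),.0402];print("L",L,[np.round(proj(n,L),1) for n in("side","top")])
f=grab_frame("side");g=grab_frame("top");cv2.imwrite("pics/s10.png",f);cv2.imwrite("pics/t10.png",g)
R=lambda a,k:cv2.resize(a,None,fx=k,fy=k,interpolation=cv2.INTER_CUBIC)
a=R(f[190:290,275:355],5);b=R(g[190:290,270:350],5)
cv2.imwrite("pics/l1.png",np.hstack([a,b]))
E
```

```text
t: 26.45
eef_pos: [0.4796, 0.0285, 0.1011]
ee_rot: [-3.141, -0.001, -0.12]
force: [-0.0, 0.6, -0.5]
width: 0.0174
gripper_force: 50.0
t 26.45 now [0.4796 0.0285 0.1011] [-3.141e+00 -1.000e-03 -1.200e-01] F [-0.   0.6 -0.5]
d [-0.12 -0.1   3.08] w [-0.001 -0.001 -0.001]
L [0.5610007  0.01872956 0.14133005] [array([316.5, 226.3]), array([308.8, 234.6])]
```

View pics/l1.png

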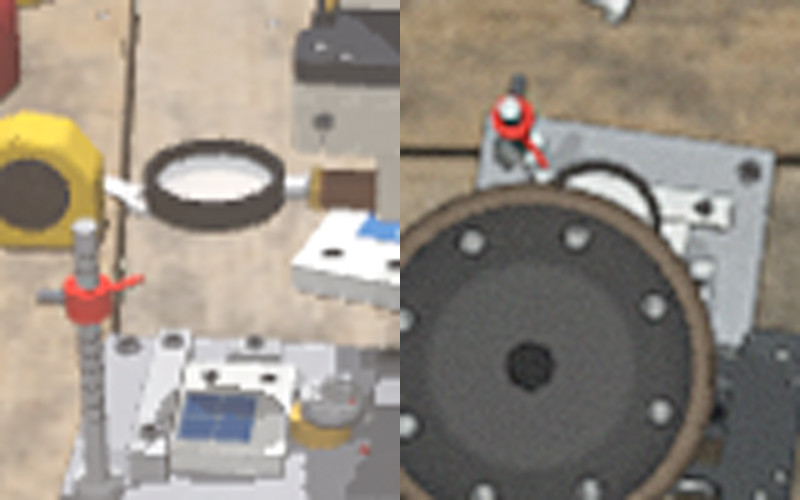

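The side view shows the loupe level, with the rim centre at px (317.5,226.5) against 316.5,226.3 predicted. The pointer tip is at (303,245.5), clear of the rim, and the mark at (317.5,272.5) gives about (0.561,0.021). Lowering 30.8 mm to the pointer's height.

```bash
python3 -m creep '[[[1,-0.1,-0.1,1,0,0,0],[1,-0.1,-0.1,2,0,0,0],[1,-0.1,-0.1,3.1,0,0,0],[1,-0.1,-0.1,3.1,0,0,0],[1,-0.1,-0.1,3.1,0,0,0],[1,-0.1,-0.1,3.1,0,0,0],[1,-0.1,-0.1,3.1,0,0,0],[1,-0.1,-0.1,3.1,0,0,0]]]'; python3 - <<'E'
from h import *
e=get_state();T=np.array(e["eef_pos"]);psi=e["ee_rot"][2]
L=T+[.082*np.cos(psi),.082*np.sin(psi),.0402];print("L",L,np.round(proj("side",L),1))
f=grab_frame("side")
for n,i in(("start",cv2.imread("pics/savg.png")),("now",f)):
  for A,c,p in blobs(i,(280,235,304,262),lambda h,S,v:((h<9)|(h>168))&(S>80)&(v>80),8)[:2]: print(n,A,c.round(1),p.max(0))
for A,c,p in blobs(f,(295,225,340,270),lambda h,S,v:(v<80)&(S<120),15)[:2]: print("rim",A,p.min(0),p.max(0),(p.min(0)+p.max(0))/2)
for A,c,p in blobs(f,(315,315,365,375),lambda h,S,v:((h<6)|(h>170))&(S>120),10)[:1]: print("key",A,c)
E
```

```text
t: 27.55
eef_pos: [0.4788, 0.0305, 0.0702]
ee_rot: [-3.14, -0.002, -0.119]
force: [-0.5, 1.1, -0.2]
width: 0.0175
gripper_force: 50.0
L [0.56026032 0.02078139 0.11044784] [317.2 239.6]
start 95 [293.4 249.2] [303 254]
now 93 [293.5 249.2] [303 254]
key 138 [342.67391304 341.97101449]
```

```bash
python3 - <<'E'
from h import *
f=grab_frame("side")
for A,c,p in blobs(f,(298,220,338,265),lambda h,S,v:(v<110),15)[:3]: print("rim",A,p.min(0),p.max(0),(p.min(0)+p.max(0))/2)
print(job_done())
E
```

```text
rim 223 [305 231] [331 249] [318. 240.]
the job is handed in; nothing more can be done
None
```

I handed the job in at about 27.7 s of the 67 s allowed: my measurements show the plate clamped, the key back in its hole and let go, and the loupe held level over the punch mark at pointer height, but no verdict came back.

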